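# Snug the manifold plug and turn the air on

## Task

The brass plug in the top of the bench air manifold is only finger-started: screw it in clockwise until its taper bites and it goes snug, then give it just a little more, about a twentieth of a turn, without forcing it. Then turn the air on by swinging the valve lever fully open. Leave the other things on the bench where they are, and let go of everything.

Things in the scene. Friction and masses are not known exactly. Their poses are not given: they have to be found in the camera images.
- manifold: Aluminium air manifold screwed to a plywood board on the bench, fixed. Origin: centre of the board's underside, on the bench. Board 100 (x) x 300 (y) x 10 mm, block 50 x 250 mm, its top 56 mm above the bench. The plug stands in a boss at y = -85 mm, the lever valve at y = +85 mm. Its own x points away from the robot, turned by up to 0.35 rad.
- plug_bar (a point): Centre of the plug's grip bar, on the plug's upright axis, 95.5 mm above the bench. Brass bar 44 mm long (this point's x), 12 mm thick (y), 26 mm high; under it, from 82.5 mm down, a round collar 38 mm across. Clockwise seen from above tightens. It must turn 0.5 to 2.2 rad before the taper bites: this differs each time, and neither the bar's angle nor its height tells.
- valve (a joint): Quarter-turn air valve lever: 0 = shut (lever along the manifold's -x, towards the robot), 1.571 rad = fully open (lever along the manifold's +y, in line with the block, past its end). Turns clockwise seen from above as it opens, against 0.15 N m, stays where it is left. Starts at 0 to 0.2 rad.
- valve_axis (a point): Point on the lever's vertical turning axis, at the mid-height of the lever, 87 mm above the bench. Fixed to the manifold.
- lever_end (a point): Point on the lever's centre line 80 mm from its axis, 12 mm from its end, 87 mm above the bench. Its x axis runs along the lever towards the turning axis. The black handle, 30 to 92 mm from the axis, is 16 mm wide and 14 mm high (80 to 94 mm above the bench).
- fitting: Bystander: brass hose fitting, 26 mm across, 32 mm tall, standing in front of the manifold. Origin under its centre.
- tape_reel: Bystander: white plastic reel, 52 mm across, 14 mm high, lying behind the manifold. Origin under its centre.
- spanner: Bystander: steel spanner 150 mm long, lying behind the manifold. Origin under its middle.
- glue: Bystander: white glue bottle with a red cap, 56 mm across, 150 mm tall. Origin under its centre.
- mallet: Bystander: hammer 260 mm long, lying on the right. Origin under its middle.
- offcut: Bystander: wooden offcut 200 x 70 x 35 mm, on the left. Origin under its centre.
- ear_muffs: Bystander: yellow ear muffs, 170 mm wide, 75 mm high, at the back left. Origin under its centre.
- port (a point): Mouth of the tapped port, centre of the boss, 64 mm above the bench, on the plug's axis. The thread runs free at about 0.04 N m; when the taper bites it takes 0.3 N m, rising 0.35 N m per rad forced past the bite (called wedge), and stays there. Snug: 0.32 to 0.5 N m (wedge 0.12 to 0.65); past 0.53 N m (0.75) it is spoilt. The bar itself gives 1 rad per 3 N m and springs back.

How it is judged:
By the outcome, as a careful person would: the job done as asked, in the order asked, and still so for the second after the job is handed in, with the robot touching nothing.
It also fails if it takes over 72 s, if anything falls off the work surface, if the arm or the gripper's body presses on something with over 40 N, if the wrist force passes 120 N, or if a joint passes its speed limit or range.

## Robot

A 6-joint arm with a two-finger parallel gripper is mounted at the origin on the work surface. World frame = base frame: x ahead of the robot, y to its left, z up, the work surface at z = 0. Lengths are in m, angles in degrees, forces in N, time in s.
With the tool pointing down it reaches from about 0.375 to 0.9 m from the base axis. Payload 3.1 kg.
Tool frame: the origin (TCP) lies at the very end of the fingers, on their centre line; the grasp point (between the pads) lies 19 mm behind it; z points along the fingers, y is the line along which they close (so a half turn about z gives the same grasp; the last joint's range is limited). The gripper opens to 87 mm and grips with 3 to 60 N. Pads are 19 mm wide; open, the fingers measure 117 mm over their backs; the gripper's body (75 mm by 190 mm) begins 51 mm behind the grasp point.
Start: joints at [-84.483, 30.224, 82.088, -0, 67.689, -10.227], TCP at [0.17, -0.602, 0.223] pointing down, gripper open.
Joint ranges: [-176.69, 176.69], [-43.24, 126.21], [12.49, 139.97], [-82, 262], [0, 151.66], [-163.58, 163.58]. Speed limits (degrees/s): [159.86, 159.86, 180, 180, 180, 180].

## Interface

Orientations are given as a 3x3 rotation matrix whose columns are the frame's x, y, z axes.
In Python, from rig import * gives the robot as it stands.
- The arm moves only by the tool jog_arm, never from a script. Its arguments are lists of equal length, an entry for each row: "delta_pos": the shift along the world's x, y, z in cm, a list of three; "turn": the turn about the world's z in degrees; "grip": the closure, from 0 (fully open) to 1 (shut). In form: {"delta_pos": [[x, y, z], ...], "turn": [turn, ...], "grip": [grip, ...]}. A call has 1 to 12 rows; each row is the pose to reach, as a shift and turn from the pose commanded when the call began; what a row does not reach only later rows make up. A row lasts 1/8 s, in which the tool goes at most 62.5 mm and 10.7 degrees, less where a joint would pass 70% of its speed; a pose out of reach is approached as far as the arm can. A call with a gripper value outside its range is refused whole. The fingers move at their own pace and stop on an object; the grip force is fixed at half the most. Time passes only in rows, so rows that repeat a pose let the fingers close. It gives the time, the measured TCP pose, the force, the opening and the grip force at its end, in the units of the state.
- read_state(): the state, without advancing time (a new reading comes with each control period).
- capture(name): name is "side" or "top" or "wrist"; returns a dict with "color" (420x560x3 uint8, blue, green, red), "fovy" (degrees; the focal length in pixels is half the picture's height over the tangent of half this angle, whatever the lens; pixels are square), "cx", "cy" (the principal point, pixels), "k1" (the pictures are not rectified: a ray, as slopes to the right and down, at radius r is drawn at 1 + k1 r^2 times it, then the intrinsics apply), "camera_from_world" (4x4, takes a point from world to camera coordinates). Camera axes: x right, y up, looking along -z (the intrinsics and any distortion apply to the point x, -y, -z); pixel columns grow to the right and rows downward; lengths in m; the calibration is good to about 2 mm. A picture is of the moment at which its call begins. There is no depth.
- hand_in(): hands the job in; it is judged then, once.
The state is a dict: "time_s": time; "joint_positions": joint angles; "qvel": joint speeds; "tau": joint torques, N m; "position": TCP position; "tcp_rot": TCP orientation; "force": force on the tool from outside, world axes, zero at the start; "moment": the same for the moment, N m; "opening": opening from 0.0 (shut) to 1.0 (fully open); "grasp_force": force on a finger pad.
Only numpy, scipy, OpenCV 4.12 (cv2) and the standard library are available. Lean on these libraries where they do the work, as an engineer would, in place of code of your own. Each camera call takes 0.05 s, during which the arm holds its last target. There are 200 camera calls.

## Working session

There is one attempt and no reset: what is moved stays moved. The work goes in short steps, Python scripts to look and compute and a tool call to move; the robot and the scene stay as the last step left them, time stands still between calls to the robot, and variables do not carry over. Pictures are saved under pics/ and viewed, at most 10 in all, crops included, and the job is handed in when it is done.

Besides the shell and the picture viewer there is one more tool, called after "Call:" by a JSON object that holds its "api" and its "payload". jog_arm: Moves the arm, as the interface text tells. Its arguments: {"type":"object","properties":{"delta_pos":{"type":"array"},"turn":{"type":"array"},"grip":{"type":"array"}},"required":["delta_pos","turn","grip"]}

```bash
mkdir -p pics; ls
cat > h.py <<'E'
from rig import *
import numpy as np, cv2
def ray(c,u,v):
    f=210/np.tan(np.radians(c["fovy"])/2)
    K=np.array([[f,0,c["cx"]],[0,f,c["cy"]],[0,0,1]])
    d=np.array([(u-c["cx"])/f,(v-c["cy"])/f]); s=d.copy()
    for _ in range(30): s=d/(1+c["k1"]*(s@s))
    T=np.array(c["camera_from_world"]); R=T[:3,:3]
    return -R.T@T[:3,3], R.T@np.array([s[0],-s[1],-1])
def plane(c,u,v,z):
    o,d=ray(c,u,v); return o+d*(z-o[2])/d[2]
def tri(ca,pa,cb,pb):
    o,d=ray(ca,*pa); p,e=ray(cb,*pb)
    t=np.linalg.lstsq(np.c_[d,-e],p-o,rcond=None)[0]
    a,b=o+d*t[0],p+e*t[1]; return (a+b)/2,np.linalg.norm(a-b)
E
python3 - <<'E'
from h import *
import pickle
C={n:capture(n) for n in("side","top","wrist")}
pickle.dump(C,open("c0.pkl","wb"))
for n in C: cv2.imwrite(f"pics/{n}0.png",C[n]["color"])
for n in C: print(n,{k:v for k,v in C[n].items() if k!="color"})
s=read_state();print(s)
E
```

```text
pics
side {'fovy': 55.00768795297803, 'cx': 277.7503060584546, 'cy': 211.35465397573506, 'k1': 0.009402094309346944, 'camera_from_world': array([[ 9.91906265e-01, -1.26971287e-01,  5.03955466e-04,
        -5.35363161e-01],
       [ 8.41055275e-02,  6.59999800e-01,  7.46543049e-01,
        -1.02023357e-01],
       [-9.51221422e-02, -7.40458342e-01,  6.65336924e-01,
        -1.00200710e+00],
       [ 0.00000000e+00,  0.00000000e+00,  0.00000000e+00,
         1.00000000e+00]])}
top {'fovy': 50.81716354055561, 'cx': 278.9974894337266, 'cy': 217.6620843902293, 'k1': -0.01073597819977058, 'camera_from_world': array([[-0.01165531, -0.9996886 ,  0.02206488, -0.03343783],
       [ 0.99160632, -0.00871383,  0.12899988, -0.54692627],
       [-0.12876744,  0.02338321,  0.9913991 , -1.00065545],
       [ 0.        ,  0.        ,  0.        ,  1.        ]])}
wrist {'fovy': 64.51100900650212, 'cx': 279.6378204397027, 'cy': 210.99185054025756, 'k1': -0.0808085729538481, 'camera_from_world': array([[ 0.27090905, -0.96260252, -0.00216252, -0.62332575],
       [ 0.93447174,  0.26352993, -0.23940456,  0
[... 235 characters left out ...]
667001e-04,
        6.76918310e+01, -1.02271933e+01]), 'qvel': array([ 0.05920801, -0.14920257, -0.09043997, -0.03957624, -0.08645006,
       -0.0199754 ]), 'tau': array([ 1.14302977e-03, -4.40430200e+01, -1.76841348e+01,  6.34526485e-02,
        5.52716211e-02, -9.87429939e-05]), 'position': array([ 0.16957092, -0.60095011,  0.22179619]), 'tcp_rot': array([[ 9.62476925e-01,  2.71363483e-01, -1.72325328e-04],
       [ 2.71363373e-01, -9.62475447e-01,  1.71279554e-03],
       [ 2.98931268e-04, -1.69528897e-03, -9.99998518e-01]]), 'force': array([ 0.08314879, -0.11463351,  1.00482293]), 'moment': array([ 0.00721632, -0.00560505, -0.00066916]), 'grasp_force': 0.0, 'opening': 0.9966584643330001}
```

View pics/top0.png

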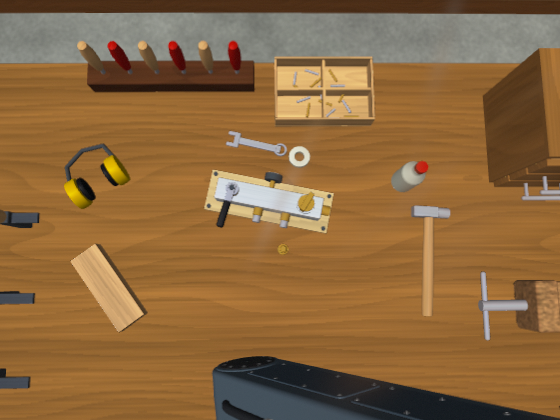

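View pics/side0.png

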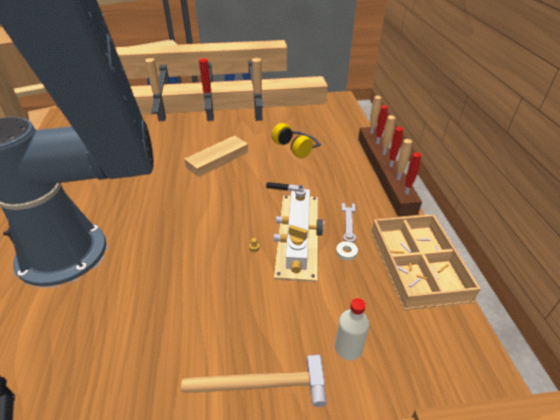

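The top view shows the plug bar near (307,202), and the lever running from its pivot at (232,188) to (221,226). In the side view the plug is near (298,232) and the lever spans (267,186) to (300,189).

Run:
```python
from h import *
import pickle
C=pickle.load(open("c0.pkl","rb"))
t,s=C["top"],C["side"]
print("plug",tri(t,(307,202),s,(298,232)))
print("lever end",tri(t,(221,225),s,(267,186)))
print("valve",tri(t,(232,188),s,(300,189)))
for p in[(214,173),(332,191),(328,231),(206,210)]: print("board",plane(t,*p,.01))
a=cv2.resize(t["color"][155:255,195:345],None,fx=5,fy=5,interpolation=cv2.INTER_CUBIC)
b=cv2.resize(s["color"][170:290,250:340],None,fx=4.16,fy=4.16,interpolation=cv2.INTER_CUBIC)
b=b[:500,:300] if 0 else cv2.resize(b,(375,500))
a=cv2.resize(a,(425,283)); a=np.vstack([a,np.zeros((217,425,3),np.uint8)])
cv2.imwrite("pics/z0.png",np.hstack([a,b]))
```

```text
plug (array([ 0.57315026, -0.10007816,  0.09762543]), np.float64(0.00031487925356854583))
lever end (array([0.52372885, 0.09097808, 0.08680165]), np.float64(0.0018414609267168958))
valve (array([0.60724523, 0.06678056, 0.08739089]), np.float64(0.0011296859363034812))
board [0.66064549 0.11694102 0.01      ]
board [ 0.61408757 -0.16918808  0.01      ]
board [ 0.51659207 -0.15690081  0.01      ]
board [0.56999441 0.13542083 0.01      ]
```

View pics/z0.png

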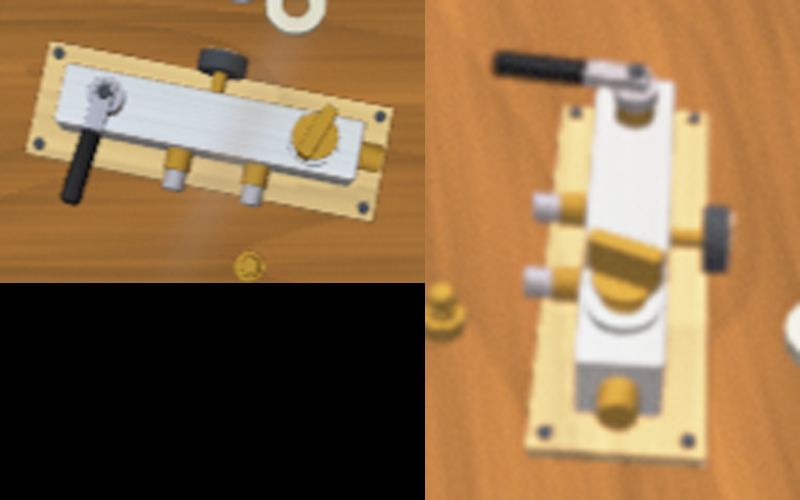

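The close-up agrees with the triangulated positions:
- **Board:** yaw is about -9.8°.
- **Plug:** about (0.575, -0.101), with the bar at about -32° from world x.
- **Valve:** about (0.606, 0.066).

I'll move above the plug, turning the jaws ahead so J6 has room for the full clockwise turn.

Call:
{"api": "jog_arm", "payload": {"delta_pos": [[3.4,4.2,0],[6.8,8.4,0],[10.1,12.5,0],[13.5,16.7,0],[16.9,20.9,0],[20.2,25.0,0],[23.6,29.2,0],[27.0,33.4,0],[30.4,37.6,0],[33.7,41.7,0],[37.1,45.9,0],[40.4,50.1,0]], "turn": [10,20,30,40,50,60,70,80,90,100,110,120], "grip": [0,0,0,0,0,0,0,0,0,0,0,0]}}

```text
time_s: 1.65
position: [0.5745, -0.099, 0.2224]
tcp_rot: [[-0.72, 0.694, -0.0], [0.694, 0.72, -0.0], [0.0, -0.0, -1.0]]
force: [0.1, -0.9, 1.0]
opening: 0.999
grasp_force: 0.0
```

Call:
{"api": "jog_arm", "payload": {"delta_pos": [[0,0,0],[0,0,0],[0,0,0]], "turn": [6,12,12], "grip": [0,0,0]}}

```text
time_s: 2.02
position: [0.5735, -0.1002, 0.2222]
tcp_rot: [[-0.845, 0.534, -0.001], [0.534, 0.845, 0.0], [0.001, -0.0, -1.0]]
force: [0.7, 0.6, 0.0]
opening: 1.002
grasp_force: 0.0
```

Run:
```python
from h import *
import pickle
w=capture("wrist");pickle.dump(w,open("w1.pkl","wb"))
cv2.imwrite("pics/w1.png",w["color"])
s=read_state();print(s["time_s"],s["position"],s["joint_positions"].round(1),s["tcp_rot"].round(3),s["force"],s["moment"])
```

```text
2.075 [ 0.57343792 -0.10037765  0.22228802] [-20.9  26.9  88.4   0.   64.7 -78.6] [[-0.845  0.535 -0.001]
 [ 0.535  0.845  0.   ]
 [ 0.001 -0.    -1.   ]] [ 0.27632589  0.58602991 -0.02289443] [ 0.03130295 -0.18573461 -0.04147835]
```

View pics/w1.png

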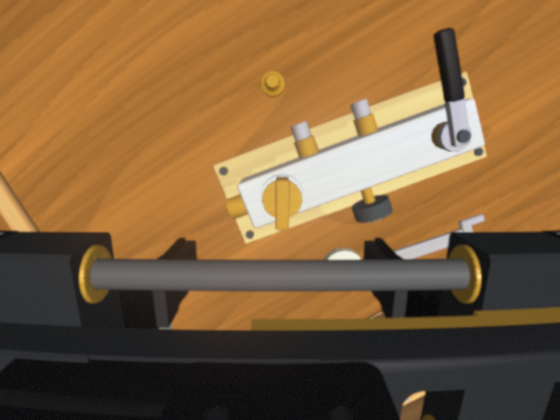

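The wrist view shows the bar's top spanning about (282,178) to (283,228), nearly upright in the picture, so the jaws are almost aligned. The lever runs from (446,32) to its pivot at (463,136).

Run:
```python
from h import *
import pickle
w=pickle.load(open("w1.pkl","rb"));t,s=[pickle.load(open("c0.pkl","rb"))[k] for k in("top","side")]
img=w["color"]; hsv=cv2.cvtColor(img,cv2.COLOR_BGR2HSV)
print(hsv[[200,190,220],[283,268,283]])
roi=hsv[170:235,255:310]
m=((roi[...,1]>150)&(roi[...,2]>195)&(roi[...,0]>12)&(roi[...,0]<30)).astype(np.uint8)
for th in (185,195,205,215,225):
    m=((roi[...,1]>120)&(roi[...,2]>th)&(roi[...,0]>12)&(roi[...,0]<30)).astype(np.uint8)
    cs=cv2.findContours(m,0,1)[0]
    if cs:
        c=max(cs,key=cv2.contourArea);r=cv2.minAreaRect(c);print(th,r[0][0]+255,r[0][1]+170,r[1:],cv2.contourArea(c))
A=plane(w,282.5,178,.1085);B=plane(w,283.5,228,.1085);d=A-B
print("bar",A,B,(A+B)/2,np.linalg.norm(d),np.degrees(np.arctan2(d[1],d[0])))
print("tri plug",tri(w,(283,203),t,(307.5,201)),tri(w,(283,203),s,(298,231)))
a,b=tri(w,(446,32),t,(221,226))[0],tri(w,(463,136),t,(232,188))[0]
print("lever",a,b)
l,v=plane(w,447,40,.094),plane(w,463,136,.094);print(l,v,np.degrees(np.arctan2(*(l-v)[1::-1])))
for p in((223,171),(478,152),(250,235),(464,84)):print(plane(w,*p,.01))
```

```text
[[ 20 169 216]
 [ 20 170 212]
 [ 20 173 215]]
185 285.47059059143066 209.38235092163086 ((59.17869186401367, 40.01837158203125), 75.96376037597656) 1497.5
195 286.72408866882324 208.39124298095703 ((25.370136260986328, 54.48466491699219), 6.581944942474365) 884.5
205 286.8387222290039 209.05521392822266 ((24.738401412963867, 53.66975021362305), 7.666804790496826) 716.0
215 295.3482780456543 201.5793113708496 ((9.571690559387207, 19.436988830566406), 3.3664605617523193) 142.0
225 294.0 215.0 ((0.0, 0.0), 0.0) 0.0
bar [ 0.55352318 -0.0840894   0.1085    ] [ 0.590924   -0.10662369  0.1085    ] [ 0.57222359 -0.09535655  0.1085    ] 0.043664803735095306 148.93070848115704
tri plug (array([ 0.59671888, -0.11095446, -0.02467773]), np.float64(0.0030963902169775857)) (array([ 0.57400603, -0.09639246,  0.09717401]), np.float64(0.00014232014880972987))
lever [0.52201825 0.08941494 0.10439284] [0.60507173 0.06538001 0.10289111]
[0.52981946 0.09329726 0.094     ] [0.6081655  0.06940934 0.094     ] 163.04339817277219
[ 0.52322145 -0.1435388   0.01      ]
[0.65988556 0.11585649 0.01      ]
[ 0.60289654 -0.1596175   0.01      ]
[0.58376143 0.13439959 0.01      ]
```

Call:
{"api": "jog_arm", "payload": {"delta_pos": [[0,0.1,-4],[0,0.3,-8],[0,0.3,-9.5],[0,0.3,-9.5],[0,0.3,-9.5]], "turn": [1,1,1,1,1], "grip": [0,0,0,0,0]}}

```text
time_s: 2.7
position: [0.5748, -0.0981, 0.1289]
tcp_rot: [[-0.855, 0.519, 0.003], [0.519, 0.855, -0.001], [-0.003, 0.0, -1.0]]
force: [-0.5, -0.3, 0.1]
opening: 0.998
grasp_force: 0.0
```

Run:
```python
from h import *
import pickle
w=capture("wrist");pickle.dump(w,open("w2.pkl","wb"))
cv2.imwrite("pics/w2.png",w["color"])
s=read_state();print(s["time_s"],s["position"],s["force"],s["moment"])
p=s["position"];T=w["camera_from_world"];q=T@np.r_[p[:2],.1085,1];f=210/np.tan(np.radians(w["fovy"])/2)
print("bar-top height below TCP projects",w["cx"]+f*q[0]/-q[2],w["cy"]-f*q[1]/-q[2],-f/q[2])
```

```text
2.75 [ 0.57485203 -0.09806645  0.12910422] [-0.02024983 -0.06813228  0.10674017] [ 0.02436504 -0.14205917 -0.01916061]
bar-top height below TCP projects 278.9228522578533 244.37916125460836 1716.7692753636286
```

View pics/w2.png

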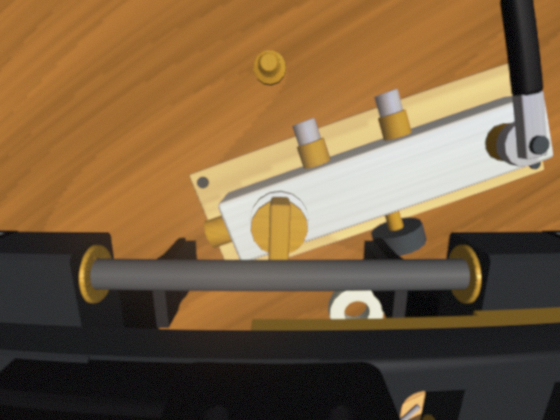

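The bar (columns 270-290) is centred between the fingers to within 1 mm. Its far end is at row 198, so the remaining doubt is the offset along the bar. I'll check that.

Run:
```python
from h import *
import pickle
w=pickle.load(open("w2.pkl","rb"));C=pickle.load(open("c0.pkl","rb"));t,s=C["top"],C["side"]
u=np.array([-.855,.519,0])
E=plane(w,281,198,.1085);print("w2 end->ctr",E-u*.022)
L,R=plane(w,251.5,227,.0825),plane(w,307.5,227,.0825);print("collar w2",(L+R)/2,np.linalg.norm(L-R))
for n,c,box in(("top",t,(285,185,325,220)),("side",s,(285,215,315,250)),("w2",w,(240,185,320,259))):
    x0,y0,x1,y1=box;h=cv2.cvtColor(c["color"][y0:y1,x0:x1],cv2.COLOR_BGR2HSV)
    m=((h[...,1]>140)&(h[...,0]>15)&(h[...,0]<30)&(h[...,2]>90)).astype(np.uint8)
    cs=max(cv2.findContours(m,0,1)[0],key=cv2.contourArea);b=cv2.boundingRect(cs);print(n,b[0]+x0,b[1]+y0,b[2:],cv2.minEnclosingCircle(cs)[0])
    big=cv2.resize(c["color"][y0:y1,x0:x1],(260,260*(y1-y0)//(x1-x0)),interpolation=cv2.INTER_CUBIC)
    o=np.zeros((310,260,3),np.uint8);o[:big.shape[0]]=big[:310];globals().setdefault("P",[]).append(o)
cv2.imwrite("pics/z1.png",np.hstack(P))
```

```text
w2 end->ctr [ 0.57070876 -0.09413769  0.1085    ]
collar w2 [ 0.57275523 -0.09636607  0.0825    ] 0.036781207496824085
top 299 192 (15, 19) (20.5, 15.5)
side 290 226 (17, 18) (11.378377914428711, 18.689189910888672)
w2 252 201 (54, 58) (39.317535400390625, 45.30331802368164)
```

View pics/z1.png

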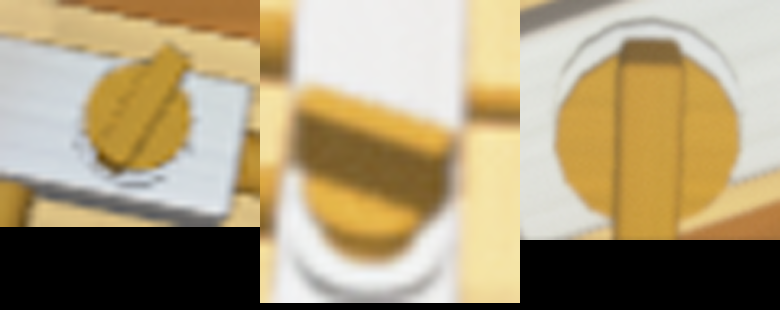

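With the bar's end face told apart from its top, the end and collar measurements agree on about (0.574, -0.097). The gripper is already there to within about 1 mm, so I'll descend and close.

Call:
{"api": "jog_arm", "payload": {"delta_pos": [[-0.1,0.1,-2],[-0.1,0.1,-4.1],[-0.1,0.1,-4.1],[-0.1,0.1,-4.1]], "turn": [0.5,0.5,0.5,0.5], "grip": [0,0,0,0]}}

```text
time_s: 3.25
position: [0.5736, -0.0969, 0.0879]
tcp_rot: [[-0.859, 0.511, 0.002], [0.511, 0.859, -0.001], [-0.002, 0.0, -1.0]]
force: [-0.6, -0.2, -0.5]
opening: 1.003
grasp_force: 0.0
```

Call:
{"api": "jog_arm", "payload": {"delta_pos": [[0,0,0],[0,0,0],[0,0,0],[0,0,0],[0,0,0],[0,0,0],[0,0,0],[0,0,0]], "turn": [0,0,0,0,0,0,0,0], "grip": [0.5,0.8,1,1,1,1,1,1]}}

```text
time_s: 4.25
position: [0.5726, -0.0965, 0.0865]
tcp_rot: [[-0.859, 0.511, -0.0], [0.511, 0.859, 0.0], [0.0, -0.0, -1.0]]
force: [0.1, -0.1, -0.4]
opening: 0.172
grasp_force: 0.0
```

```bash
cat > r.py <<'E'
from rig import *
import numpy as np
s=read_state();R=s["tcp_rot"]
print("t %.2f"%s["time_s"],"p",(s["position"]*1000).round(1),"yaw %.2f"%np.degrees(np.arctan2(R[1,1],R[0,1])),"F",s["force"].round(1),"M",s["moment"].round(3),"tau6 %.3f"%s["tau"][5],"j6 %.1f"%s["joint_positions"][5],"op %.3f gf %.1f"%(s["opening"],s["grasp_force"]))
E
python3 r.py
```

```text
t 4.25 p [572.6 -96.5  86.5] yaw 59.24 F [ 0.1 -0.1 -0.4] M [ 0.045 -0.15  -0.001] tau6 0.000 j6 -79.8 op 0.172 gf 0.0
```

Not closed on it quite yet.

Call:
{"api": "jog_arm", "payload": {"delta_pos": [[0,0,0],[0,0,0],[0,0,0],[0,0,0]], "turn": [0,0,0,0], "grip": [1,1,1,1]}}

```text
time_s: 4.75
position: [0.5725, -0.0968, 0.0866]
tcp_rot: [[-0.859, 0.511, -0.0], [0.511, 0.859, -0.0], [-0.0, -0.0, -1.0]]
force: [-0.5, -2.4, -0.4]
opening: 0.136
grasp_force: 30.0
```

```bash
python3 r.py
```

```text
t 4.75 p [572.5 -96.8  86.6] yaw 59.25 F [-0.5 -2.4 -0.4] M [-0.483  0.058 -0.101] tau6 -0.040 j6 -79.8 op 0.136 gf 30.0
```

Call:
{"api": "jog_arm", "payload": {"delta_pos": [[0,-0.05,0],[0,-0.05,0],[0,-0.05,0],[0,-0.05,0]], "turn": [-7,-14,-20,-20], "grip": [1,1,1,1]}}

```text
time_s: 5.25
position: [0.5727, -0.0968, 0.0866]
tcp_rot: [[-0.634, 0.774, 0.0], [0.774, 0.634, 0.0], [0.0, 0.0, -1.0]]
force: [0.3, -1.3, 0.7]
opening: 0.136
grasp_force: 30.0
```

```bash
python3 r.py
```

```text
t 5.25 p [572.7 -96.8  86.6] yaw 39.32 F [ 0.3 -1.3  0.7] M [-0.178 -0.057  0.02 ] tau6 0.187 j6 -60.0 op 0.136 gf 30.0
```

Call:
{"api": "jog_arm", "payload": {"delta_pos": [[0,0,0],[0,0,0],[0,0,0]], "turn": [-6,-12,-12], "grip": [1,1,1]}}

```text
time_s: 5.62
position: [0.5727, -0.0968, 0.0865]
tcp_rot: [[-0.46, 0.888, 0.0], [0.888, 0.46, 0.0], [0.0, 0.0, -1.0]]
force: [0.6, -0.7, 0.5]
opening: 0.133
grasp_force: 30.0
```

```bash
python3 r.py
```

```text
t 5.62 p [572.7 -96.8  86.5] yaw 27.39 F [ 0.6 -0.7  0.5] M [-0.008 -0.1    0.064] tau6 0.183 j6 -48.0 op 0.133 gf 30.0
```

Call:
{"api": "jog_arm", "payload": {"delta_pos": [[0,0,0],[0,0,0],[0,0,0]], "turn": [-6,-10,-10], "grip": [1,1,1]}}

```text
time_s: 6.0
position: [0.5729, -0.0968, 0.0866]
tcp_rot: [[-0.299, 0.954, 0.001], [0.954, 0.299, 0.0], [0.0, 0.001, -1.0]]
force: [0.1, 0.7, -0.5]
opening: 0.135
grasp_force: 30.0
```

```bash
python3 r.py
```

```text
t 6.00 p [572.9 -96.8  86.6] yaw 17.41 F [ 0.1  0.7 -0.5] M [ 0.011 -0.216  0.015] tau6 0.132 j6 -38.1 op 0.135 gf 30.0
```

Call:
{"api": "jog_arm", "payload": {"delta_pos": [[0,0,0],[0,0,0],[0,0,0]], "turn": [-6,-10,-10], "grip": [1,1,1]}}

```text
time_s: 6.38
position: [0.573, -0.0968, 0.0866]
tcp_rot: [[-0.129, 0.992, 0.001], [0.992, 0.129, 0.0], [0.0, 0.001, -1.0]]
force: [0.8, 1.0, -0.9]
opening: 0.139
grasp_force: 30.0
```

```bash
python3 r.py
```

```text
t 6.38 p [573.  -96.8  86.6] yaw 7.40 F [ 0.8  1.  -0.9] M [ 0.111 -0.28   0.046] tau6 0.133 j6 -28.0 op 0.139 gf 30.0
```

Call:
{"api": "jog_arm", "payload": {"delta_pos": [[0,0,0],[0,0,0],[0,0,0]], "turn": [-6,-10,-10], "grip": [1,1,1]}}

```text
time_s: 6.75
position: [0.573, -0.0968, 0.0866]
tcp_rot: [[0.045, 0.999, 0.001], [0.999, -0.045, 0.0], [0.0, 0.001, -1.0]]
force: [1.3, -0.1, -0.5]
opening: 0.14
grasp_force: 30.0
```

```bash
python3 r.py
```

```text
t 6.75 p [573.  -96.8  86.6] yaw -2.60 F [ 1.3 -0.1 -0.5] M [ 0.172 -0.339  0.059] tau6 0.133 j6 -18.1 op 0.140 gf 30.0
```

Call:
{"api": "jog_arm", "payload": {"delta_pos": [[0,0,0],[0,0,0],[0,0,0]], "turn": [-6,-10,-10], "grip": [1,1,1]}}

```text
time_s: 7.12
position: [0.5732, -0.0969, 0.0866]
tcp_rot: [[0.218, 0.976, 0.001], [0.976, -0.218, 0.0], [0.0, 0.001, -1.0]]
force: [1.3, 1.2, -1.6]
opening: 0.139
grasp_force: 30.0
```

```bash
python3 r.py
```

```text
t 7.12 p [573.2 -96.9  86.6] yaw -12.60 F [ 1.3  1.2 -1.6] M [ 0.118 -0.484  0.057] tau6 0.134 j6 -8.0 op 0.139 gf 30.0
```

Call:
{"api": "jog_arm", "payload": {"delta_pos": [[0,0,0],[0,0,0],[0,0,0]], "turn": [-6,-10,-10], "grip": [1,1,1]}}

```text
time_s: 7.5
position: [0.5732, -0.097, 0.0866]
tcp_rot: [[0.384, 0.923, 0.001], [0.923, -0.384, -0.0], [0.0, 0.001, -1.0]]
force: [2.2, 1.4, -1.8]
opening: 0.135
grasp_force: 30.0
```

```bash
python3 r.py
```

```text
t 7.50 p [573.2 -97.   86.6] yaw -22.60 F [ 2.2  1.4 -1.8] M [ 0.195 -0.621  0.089] tau6 0.134 j6 1.9 op 0.135 gf 30.0
```

Call:
{"api": "jog_arm", "payload": {"delta_pos": [[0.05,0.03,0],[0.05,0.03,0],[0.05,0.03,0]], "turn": [-6,-10,-10], "grip": [1,1,1]}}

```text
time_s: 7.88
position: [0.5734, -0.097, 0.0866]
tcp_rot: [[0.539, 0.843, 0.001], [0.843, -0.539, -0.0], [0.0, 0.001, -1.0]]
force: [1.7, -0.7, -2.0]
opening: 0.132
grasp_force: 30.0
```

```bash
python3 r.py
```

```text
t 7.88 p [573.4 -97.   86.6] yaw -32.58 F [ 1.7 -0.7 -2. ] M [-0.066 -0.521  0.049] tau6 0.134 j6 12.0 op 0.132 gf 30.0
```

Call:
{"api": "jog_arm", "payload": {"delta_pos": [[0,0,0],[0,0,0],[0,0,0]], "turn": [-6,-10,-10], "grip": [1,1,1]}}

```text
time_s: 8.25
position: [0.5735, -0.0971, 0.0866]
tcp_rot: [[0.676, 0.736, 0.001], [0.736, -0.676, -0.001], [0.0, 0.001, -1.0]]
force: [2.6, -0.1, -2.2]
opening: 0.138
grasp_force: 30.0
```

```bash
python3 r.py
```

```text
t 8.25 p [573.5 -97.1  86.6] yaw -42.57 F [ 2.6 -0.1 -2.2] M [-0.058 -0.502  0.129] tau6 0.211 j6 22.0 op 0.138 gf 30.0
```

Tau6 has started to rise (0.134 to 0.211), so the bite onset is at about yaw -41°.

Call:
{"api": "jog_arm", "payload": {"delta_pos": [[0,0,0],[0,0,0],[0,0,0]], "turn": [-5,-8,-8], "grip": [1,1,1]}}

```text
time_s: 8.62
position: [0.5735, -0.0971, 0.0866]
tcp_rot: [[0.772, 0.635, 0.001], [0.635, -0.772, -0.001], [0.0, 0.001, -1.0]]
force: [2.1, -0.5, -1.3]
opening: 0.134
grasp_force: 30.0
```

```bash
python3 r.py
```

```text
t 8.62 p [573.5 -97.1  86.6] yaw -50.54 F [ 2.1 -0.5 -1.3] M [-0.196 -0.542  0.238] tau6 0.364 j6 30.0 op 0.134 gf 30.0
```

Call:
{"api": "jog_arm", "payload": {"delta_pos": [[0,0,0],[0,0,0],[0,0,0]], "turn": [-3,-5,-5], "grip": [1,1,1]}}

```text
time_s: 9.0
position: [0.5736, -0.097, 0.0866]
tcp_rot: [[0.826, 0.564, 0.001], [0.564, -0.826, -0.001], [0.0, 0.001, -1.0]]
force: [3.0, -1.5, -2.2]
opening: 0.136
grasp_force: 30.0
```

```bash
python3 r.py
```

```text
t 9.00 p [573.6 -97.   86.6] yaw -55.66 F [ 3.  -1.5 -2.2] M [-0.235 -0.68   0.284] tau6 0.368 j6 35.1 op 0.136 gf 30.0
```

Call:
{"api": "jog_arm", "payload": {"delta_pos": [[0,0,0],[0,0,0],[0,0,0]], "turn": [-3,-5,-5], "grip": [1,1,1]}}

```text
time_s: 9.38
position: [0.5735, -0.097, 0.0866]
tcp_rot: [[0.872, 0.489, 0.001], [0.489, -0.872, -0.001], [0.0, 0.001, -1.0]]
force: [3.0, -2.4, -2.7]
opening: 0.137
grasp_force: 30.0
```

```bash
python3 r.py
```

```text
t 9.38 p [573.5 -97.   86.6] yaw -60.70 F [ 3.  -2.4 -2.7] M [-0.43  -0.74   0.359] tau6 0.399 j6 40.1 op 0.137 gf 30.0
```

Call:
{"api": "jog_arm", "payload": {"delta_pos": [[0,0,0],[0,0,0],[0,0,0],[0,0,0]], "turn": [-3,-6,-7,-7], "grip": [1,1,1,1]}}

```text
time_s: 9.88
position: [0.5735, -0.0971, 0.0866]
tcp_rot: [[0.925, 0.38, 0.001], [0.38, -0.925, -0.001], [0.001, 0.001, -1.0]]
force: [3.7, -2.9, -2.9]
opening: 0.135
grasp_force: 30.0
```

```bash
python3 r.py; python3 r.py
```

```text
t 9.88 p [573.5 -97.1  86.6] yaw -67.69 F [ 3.7 -2.9 -2.9] M [-0.546 -0.811  0.366] tau6 0.412 j6 47.1 op 0.135 gf 30.0
t 9.88 p [573.5 -97.1  86.6] yaw -67.69 F [ 3.7 -2.9 -2.9] M [-0.546 -0.811  0.366] tau6 0.412 j6 47.1 op 0.135 gf 30.0
```

Call:
{"api": "jog_arm", "payload": {"delta_pos": [[0,0,0],[0,0,0],[0,0,0],[0,0,0]], "turn": [-2,-4,-4,-4], "grip": [1,1,1,1]}}

```text
time_s: 10.38
position: [0.5735, -0.097, 0.0866]
tcp_rot: [[0.95, 0.312, 0.001], [0.312, -0.95, -0.001], [0.001, 0.001, -1.0]]
force: [4.3, -2.8, -2.3]
opening: 0.138
grasp_force: 30.0
```

```bash
python3 r.py
```

```text
t 10.38 p [573.5 -97.   86.6] yaw -71.80 F [ 4.3 -2.8 -2.3] M [-0.663 -0.921  0.399] tau6 0.405 j6 51.2 op 0.138 gf 30.0
```

Call:
{"api": "jog_arm", "payload": {"delta_pos": [[0,0,0],[0,0,0],[0,0,0],[0,0,0],[0,0,0],[0,0,0],[0,0,4],[0,0,8],[0,0,12],[0,0,12],[0,0,12]], "turn": [0,0,0,0,0,0,0,0,0,0,0], "grip": [0.8,0.6,0.4,0.4,0.4,0.4,0.4,0.4,0.4,0.4,0.4]}}

```text
time_s: 11.75
position: [0.5724, -0.0965, 0.2061]
tcp_rot: [[0.95, 0.313, -0.001], [0.313, -0.95, 0.0], [-0.001, -0.001, -1.0]]
force: [-0.2, -0.3, 0.4]
opening: 0.598
grasp_force: 0.0
```

```bash
python3 r.py
python3 - <<'E'
from h import *
import pickle
C={n:capture(n) for n in("wrist","top")};pickle.dump(C,open("c3.pkl","wb"))
cv2.imwrite("pics/w3.png",C["wrist"]["color"])
E
```

```text
t 11.75 p [572.4 -96.5 206.1] yaw -71.75 F [-0.2 -0.3  0.4] M [ 0.033  0.004 -0.002] tau6 0.001 j6 51.2 op 0.598 gf 0.0
```

View pics/w3.png

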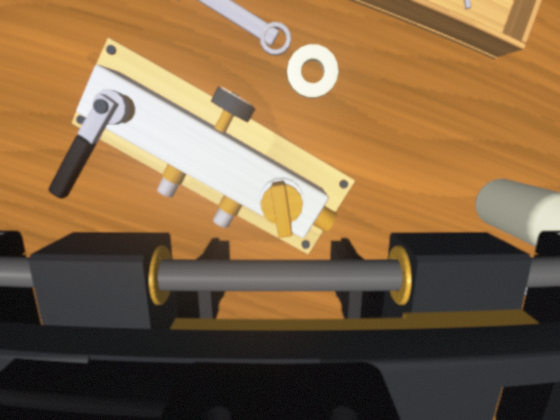

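The bar has sprung back about 8° from the jaw line (it runs from (279,183) to (286,235)). That corresponds to about 0.4 N m, so the plug is snug. The lever is still at about 163°. Next I'll go beside the lever on its -y side with the fingers shut.

Call:
{"api": "jog_arm", "payload": {"delta_pos": [[-0.6,2.5,0],[-1.2,5,0],[-1.9,7.7,0],[-2.5,10.2,0],[-3.1,12.8,0],[-3.7,15.3,0],[-3.7,15.3,0],[-3.7,15.3,0],[-3.7,15.3,-5],[-3.7,15.3,-10],[-3.7,15.3,-10],[-3.7,15.3,-10]], "turn": [9,18,27,36,45,55,55,55,55,55,55,55], "grip": [1,1,1,1,1,1,1,1,1,1,1,1]}}

```text
time_s: 13.35
position: [0.5373, 0.0555, 0.1075]
tcp_rot: [[0.29, 0.957, 0.002], [0.957, -0.29, -0.0], [0.0, 0.002, -1.0]]
force: [-0.3, -0.2, 0.8]
opening: 0.006
grasp_force: 0.0
```

```bash
python3 r.py
python3 - <<'E'
from h import *
w=capture("wrist");cv2.imwrite("pics/w4.png",w["color"])
s=read_state();p=s["position"]
A=np.array([.606,.067]);r=.065;h=.0175
for th in [163,155,147,139,131,123,115,107,99,91,83,80,77]:
    a=np.radians(th);q=A+r*np.array([np.cos(a),np.sin(a)])-h*np.array([np.sin(a),-np.cos(a)])
    print(th,((q-p[:2])*100).round(1))
E
```

```text
t 13.35 p [537.3  55.5 107.5] yaw -16.84 F [-0.3 -0.2  0.8] M [-0.016 -0.102  0.006] tau6 0.001 j6 10.9 op 0.006 gf 0.0
163 [0.1 1.4]
155 [0.2 2.3]
147 [0.4 3.2]
139 [0.8 4.1]
131 [1.2 4.9]
123 [1.8 5.6]
115 [2.5 6.3]
107 [3.2 6.8]
99 [4.1 7.3]
91 [5.  7.6]
83 [5.9 7.8]
80 [6.2 7.8]
77 [6.6 7.9]
```

View pics/w4.png

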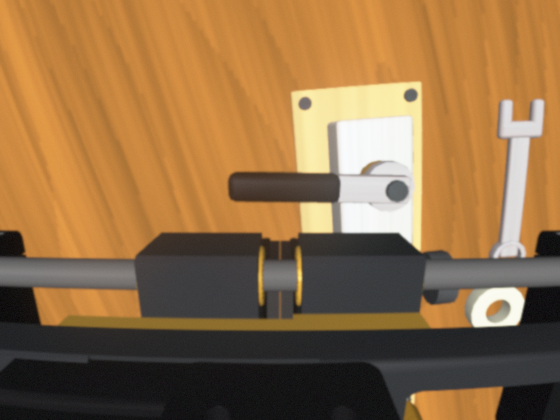

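The lever lies level in the picture, from (230,187) to its pivot at (397,190). The fingers sit parallel beside it at radius 65 mm. I'll descend and push.

Call:
{"api": "jog_arm", "payload": {"delta_pos": [[0,0,-2],[0,0,-3.3],[0,0,-3.3],[0,0.7,-3.3],[0.1,1.4,-3.3],[0.2,2.3,-3.3],[0.2,2.3,-3.3]], "turn": [0,0,0,0,0,-8,-8], "grip": [1,1,1,1,1,1,1]}}

```text
time_s: 14.28
position: [0.5384, 0.0801, 0.074]
tcp_rot: [[0.416, 0.909, 0.001], [0.909, -0.416, 0.0], [0.0, 0.001, -1.0]]
force: [0.5, -0.4, -0.4]
opening: 0.005
grasp_force: 0.0
```

```bash
python3 r.py
```

```text
t 14.28 p [538.4  80.1  74. ] yaw -24.60 F [ 0.5 -0.4 -0.4] M [-0.003 -0.013  0.029] tau6 0.263 j6 21.3 op 0.005 gf 0.0
```

Call:
{"api": "jog_arm", "payload": {"delta_pos": [[0.2,0.9,0],[0.6,1.8,0],[1.0,2.6,0],[1.6,3.3,0],[2.3,4.0,0],[3.0,4.5,0],[3.9,5.0,0],[4.8,5.3,0],[4.8,5.3,0]], "turn": [-8,-16,-24,-32,-40,-48,-56,-64,-64], "grip": [1,1,1,1,1,1,1,1,1]}}

```text
time_s: 15.4
position: [0.586, 0.1328, 0.0733]
tcp_rot: [[1.0, 0.026, -0.0], [0.026, -1.0, 0.0], [-0.0, -0.0, -1.0]]
force: [-1.1, 0.0, -0.3]
opening: 0.007
grasp_force: 0.3
```

```bash
python3 r.py
python3 - <<'E'
from h import *
w=capture("wrist");cv2.imwrite("pics/w5.png",w["color"])
E
```

```text
t 15.40 p [586.  132.8  73.3] yaw -88.52 F [-1.1  0.  -0.3] M [0.084 0.097 0.039] tau6 0.241 j6 90.6 op 0.007 gf 0.3
```

View pics/w5.png

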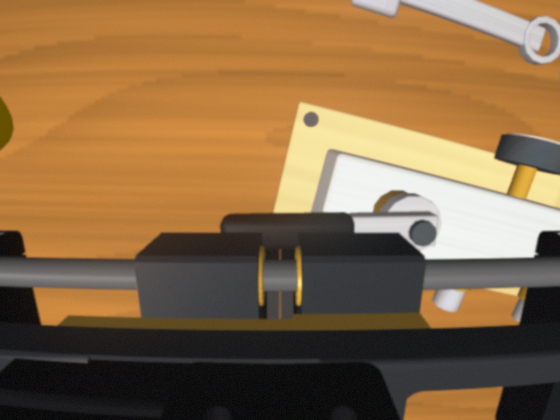

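The lever is following, held against the finger faces at about (285,222). I'll finish the swing to the stop.

Call:
{"api": "jog_arm", "payload": {"delta_pos": [[0.5,0.1,0],[0.9,0.2,0],[1.2,0.2,0],[1.4,0.2,0],[1.4,0.2,0]], "turn": [-4,-8,-11,-11,-11], "grip": [1,1,1,1,1]}}

```text
time_s: 16.08
position: [0.5995, 0.1344, 0.0734]
tcp_rot: [[0.986, -0.168, -0.001], [-0.168, -0.986, 0.0], [-0.001, -0.0, -1.0]]
force: [-1.9, 2.5, -0.3]
opening: 0.007
grasp_force: 1.2
```

```bash
python3 r.py
```

```text
t 16.07 p [599.5 134.4  73.4] yaw -99.65 F [-1.9  2.5 -0.3] M [0.367 0.302 0.005] tau6 0.009 j6 101.9 op 0.007 gf 1.2
```

Still only the lever's own drag, so I'll push on in small steps until the stop pushes back.

Call:
{"api": "jog_arm", "payload": {"delta_pos": [[0.2,0,0],[0.2,0,0]], "turn": [-0.5,-0.5], "grip": [1,1]}}

```text
time_s: 16.32
position: [0.6018, 0.1343, 0.0734]
tcp_rot: [[0.984, -0.178, -0.001], [-0.178, -0.984, 0.0], [-0.001, -0.0, -1.0]]
force: [-2.2, 1.8, -0.4]
opening: 0.009
grasp_force: 1.5
```

```bash
python3 r.py
```

```text
t 16.32 p [601.8 134.3  73.4] yaw -100.24 F [-2.2  1.8 -0.4] M [0.444 0.469 0.003] tau6 0.007 j6 102.4 op 0.009 gf 1.5
```

Call:
{"api": "jog_arm", "payload": {"delta_pos": [[0.2,0,0],[0.2,0,0]], "turn": [0,0], "grip": [1,1]}}

```text
time_s: 16.58
position: [0.6019, 0.1344, 0.0734]
tcp_rot: [[0.984, -0.178, -0.005], [-0.178, -0.984, -0.0], [-0.005, 0.001, -1.0]]
force: [-6.1, 2.0, 2.4]
opening: 0.002
grasp_force: 3.2
```

```bash
python3 r.py
```

```text
t 16.57 p [601.9 134.4  73.4] yaw -100.24 F [-6.1  2.   2.4] M [ 0.384  1.019 -0.082] tau6 -0.036 j6 102.4 op 0.002 gf 3.2
```

The stop is reached: the position stalls and the force rises. One more small nudge, then back off, raise and check.

Call:
{"api": "jog_arm", "payload": {"delta_pos": [[0.15,0,0],[0.15,0,0]], "turn": [0,0], "grip": [1,1]}}

```text
time_s: 16.82
position: [0.6019, 0.1344, 0.0733]
tcp_rot: [[0.984, -0.178, -0.008], [-0.178, -0.984, -0.0], [-0.008, 0.002, -1.0]]
force: [-8.5, 2.8, 4.9]
opening: 0.006
grasp_force: 4.3
```

Call:
{"api": "jog_arm", "payload": {"delta_pos": [[-1,0.1,0],[-3,0.4,0],[-3,0.4,2],[-3,0.4,7],[-3,0.4,12],[-6,0.4,15],[-10,0.4,17],[-10,0.4,17],[-10,0.4,17]], "turn": [0,0,0,0,0,0,0,0,0], "grip": [1,1,1,1,1,0.8,0.8,0.8,0.8]}}

```text
time_s: 17.95
position: [0.5072, 0.138, 0.2441]
tcp_rot: [[0.984, -0.178, 0.004], [-0.178, -0.984, -0.0], [0.004, -0.0, -1.0]]
force: [0.3, 0.2, -0.6]
opening: 0.194
grasp_force: 0.0
```

```bash
python3 r.py
python3 - <<'E'
from h import *
C={n:capture(n) for n in("top","wrist")}
a=cv2.resize(C["top"]["color"][130:270,190:350],(400,350),interpolation=cv2.INTER_CUBIC)
b=cv2.resize(C["wrist"]["color"],(400,300));b=np.vstack([b,np.zeros((50,400,3),np.uint8)])
cv2.imwrite("pics/f.png",np.hstack([a,b]))
E
```

```text
t 17.95 p [507.2 138.  244.1] yaw -100.25 F [ 0.3  0.2 -0.6] M [ 0.012  0.043 -0.057] tau6 -0.001 j6 103.3 op 0.194 gf 0.0
```

View pics/f.png

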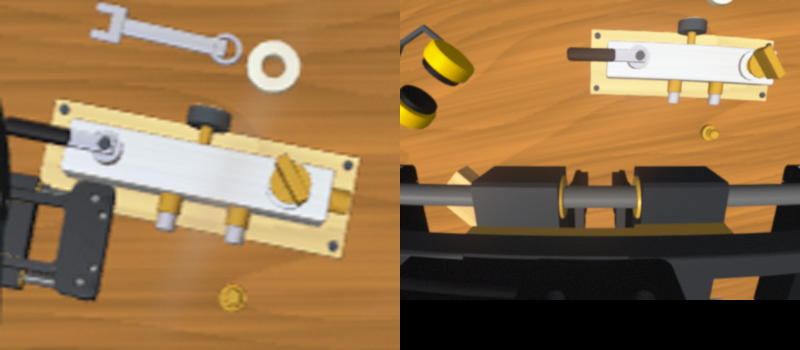

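The lever lies in line with the block, past its end. The plug bar stands at about 28°, as expected. The fitting, reel and spanner have not moved, and the robot touches nothing.

```bash
python3 -c "
from rig import *
print(hand_in())"
```

```text
the job is handed in; nothing more can be done
None
```

The job is handed in: the plug is snug at an estimated 0.4 N m (roughly a twentieth of a turn past the bite), the lever was then swung open to its stop, the last pictures show the fitting, reel and spanner in place, and the robot is clear of everything.

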